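Make up the two opener kits in the drawer's shadow trays

ROBOT

A 6-joint arm with a two-finger parallel gripper is mounted at the origin on the work surface. World frame = base frame: x ahead of the robot, y to its left, z up, the work surface at z = 0. Lengths are in m, angles in rad, forces in N, time in s.
With the tool pointing down it reaches from about 0.325 to 0.775 m from the base axis. Payload 5.5 kg.
Tool frame: the origin (TCP) lies between the finger pads; the fingertips stand 8 mm ahead of it and the grasp point (between the pads) lies 11 mm behind it (tcp_to_tips is the distance from the TCP to the fingertips, in m); z points along the fingers, y is the direction in which the jaws open and shut (so a half turn about z gives the same grasp; the last joint's range is limited). The gripper opens to 88 mm and grips with 3 to 60 N. Pads are 20 mm wide; open, the fingers measure 115 mm over their backs; the gripper's body (75 mm by 178 mm) begins 61 mm behind the grasp point.
Start: joints at [1.156, 0.091, 1.231, -0, 1.82, -0.057], TCP at [0.21, 0.562, 0.231] pointing down, gripper open.
Joint ranges: [-2.87, 2.87], [-0.86, 2.18], [0.17, 2.46], [-1.51, 4.65], [0.06, 2.69], [-2.65, 2.65]. Speed limits (rad/s): [2.57, 2.57, 3.01, 3.14, 3.14, 3.14].

INTERFACE

Orientations are given as a unit quaternion [w, x, y, z].
In Python, from bench import * gives the robot as it stands. Calls block until the motion is done:
- move_to(position, orientation): joint-space move of the TCP to a pose.
- move_l(position, speed=0.15, orientation=None): straight line of the TCP; orientation=None keeps the orientation; speed is the mean speed in m/s.
- movej(angles): joint-space move.
- gripper_open() and close(): open the fingers fully, or close them until they stop; the grip force is fixed at half the most.
- hold(seconds).
- inverse_kinematics(position, orientation): joint angles nearest the present ones, or None.
- state(): the state.
- get_image(name): name is "side" or "top" or "wrist"; returns a dict with "frame" (400x640x3 uint8, blue, green, red), "depth" (400x640 float32, m along the optical axis (not along the pixel's ray), 0 where there is no reading), "camera_matrix" (3x3 intrinsics, pixels), "view" (4x4, takes a point from world to camera coordinates). Camera axes: x right, y up, looking along -z (the intrinsics and any distortion apply to the point x, -y, -z); pixel columns grow to the right and rows downward; lengths in m; the calibration is good to about 2 mm. A picture is of the moment at which its call begins.
A pose or a line that the arm cannot do raises IKError and nothing moves.
- job_done(): hands the job in, once; it reports no verdict.
The state is a dict: "time": time; "joint_pos": joint angles; "dq": joint speeds; "joint_torque": joint torques, N m; "ee_pos": TCP position; "ee_rot": TCP orientation; "ft_force": force on the tool from outside, world axes, zero at the start; "moment": the same for the moment, N m; "finger_gap": finger opening in m.
Only numpy, scipy, OpenCV 4.12 (cv2) and the standard library are available. Lean on these libraries where they do the work, as an engineer would, in place of code of your own. Each camera call takes 0.05 s, during which the arm holds its last target.

TASK

Make up the two kits in the shadow trays in the drawer: the long bottle opener and the sardine key belong in the larger tray, the short bottle opener and the wine stopper in the smaller one. Lay each tool flat, the right way round and fully down in the pocket cut to its shape, with the stopper upright, plug down, in the square pocket. Leave the other things lying in the drawer where they are.

Things in the scene. Friction and masses are not known exactly. Their poses are not given: they have to be found in the camera images.
- long_opener: Long flat aluminium bottle opener, 130 x 48 x 10 mm: handle 24 mm wide (x -65 to +27 mm), windowed head 48 mm wide at the +x end (x +27 to +65). Lies flat on the drawer floor (z 6 mm), +x away from the robot within 0.55 rad. Origin: underside, at the grip; grip across y there.
- short_opener: Short flat aluminium bottle opener of the same pattern, 90 x 40 x 10 mm: handle 22 mm wide (x -45 to +22 mm), head 40 mm wide at the +x end (x +22 to +45). Lies flat on the drawer floor (z 6 mm), +x away from the robot within 0.55 rad. Origin: underside, at the grip; grip across y there.
- sardine_key: Steel sardine-tin key, 104 mm long: loop (bow) 42 mm wide, 8 mm thick at the -x end (x -48 to -24 mm), hub 12 mm wide, 10 mm high (x -24 to +20), shank 8 mm wide and high at the +x end (x +20 to +56). Lies flat on the drawer floor (z 6 mm), +x away from the robot within 0.55 rad. Origin: underside, at the grip; grip across y there.
- wine_stopper: Round pewter wine stopper, 58 mm tall, standing upright on its plug on the drawer floor (z 6 mm): plug 29 mm in diameter to 24 mm up, flange 36 mm at 25 to 29 mm, knob 31 mm, widest 45 mm up: grip it there. Origin: centre of the plug's underside; z up.
- large_tray: Larger tray, 160 (x) x 180 (y) x 11 mm, fixed at left or right, yaw within 0.25 rad. Origin: underside centre, on the floor (z 6 mm). Pockets 8 mm deep, floor 3 mm over origin. Long opener's origin belongs at (0, -45) mm, head to +x; key's at (0, +45), bow to -x; axes parallel. Trough x -22 to 22 mm, full width, for fingers. Play about 8 mm.
- small_tray: Smaller tray, 120 (x) x 180 (y) x 11 mm, fixed at left or right, yaw within 0.25 rad. Origin: underside centre, on the floor (z 6 mm). Pockets 8 mm deep, floor 3 mm over origin. Short opener's origin belongs at (0, -45) mm, head to +x; finger trough x -22 to 22, y -90 to 0 mm. Stopper: 44 mm square pocket centred at (0, +45) mm.
- jar_disc: Leave alone: teal jar gripper disc, 84 mm in diameter, 7 mm thick, flat between two of the tools. Origin: centre of its underside.
- coaster: Leave alone: square reddish ceramic coaster, 90 x 90 x 8 mm, at the far wall of the drawer. Origin: centre of its underside.
- napkin_ring: Leave alone: thin brass napkin ring standing on its rim, 42 mm outer diameter, 22 mm high, between two of the things. Origin: centre of its underside.
- timer: Leave alone: round white kitchen timer, 60 mm in diameter, 35 mm high, at the far wall. Origin: centre of its underside. (Drawer inside: x 350 to 770, y -490 to +490 mm from the robot base; walls 55 mm high, the panel nearest the robot 110 mm, with a fixed candle tin and matchbox up to 16 mm high against it.)
Things that resemble listed ones, but are neither listed nor needed, are in the scene too. What is shaped like the short_opener but green is not meant.

How it is judged:
At the end, for the whole second after the job is handed in: Each of the four things lies in its own pocket of its own tray: origin within 12 mm of its place in the tray's x and y, at most 3 mm above the pocket floor, tilted under 0.1 rad, flat tools along the tray's x to 0.3 rad, all at rest (x of long_opener in the frame of large_tray between -0.012 and 0.012 m and y of long_opener in the frame of large_tray between -0.057 and -0.033 m and z of each of long_opener, sardine_key in the frame of large_tray below 0.006 m and angle between each of long_opener, sardine_key, short_opener, wine_stopper's own z axis and vertical below 0.1 rad and linear speed of each of long_opener, sardine_key, short_opener, wine_stopper below 0.02 m/s and angular speed of each of long_opener, sardine_key, short_opener, wine_stopper below 0.2 rad/s and angle between the x axis of each of long_opener, sardine_key and the x axis of large_tray, either way round below 0.3 rad and x of sardine_key in the frame of large_tray between -0.012 and 0.012 m and y of sardine_key in the frame of large_tray between 0.033 and 0.057 m and x of short_opener in the frame of small_tray between -0.012 and 0.012 m and y of short_opener in the frame of small_tray between -0.057 and -0.033 m and z of each of short_opener, wine_stopper in the frame of small_tray below 0.006 m and angle between the x axis of short_opener and the x axis of small_tray, either way round below 0.3 rad and x of wine_stopper in the frame of small_tray between -0.012 and 0.012 m and y of wine_stopper in the frame of small_tray between 0.033 and 0.057 m); the robot touches nothing.
It fails at once if a bystander (jar disc, coaster, napkin ring or timer) is moved by more than 30 mm (distance of any of jar_disc, coaster, napkin_ring, timer from where it was at the start of the episode above 0.03 m).
It also fails if it takes over 102 s, if anything falls off the work surface, if the arm or the gripper's body presses on something with over 40 N, if the wrist force passes 120 N, or if a joint passes its speed limit or range.

## Working session

There is one attempt and no reset: what is moved stays moved. The work goes in short steps, each a Python script; the robot and the scene stay as the last script left them, time stands still between calls to the robot, and variables do not carry over. Pictures are saved under pics/ and viewed, and the job is handed in when it is done.

```bash
ls; mkdir -p pics; python3 - <<'E'
from bench import *
import cv2,numpy as np,pickle
print(state())
for n in ("top","side","wrist"):
    d=get_image(n); cv2.imwrite(f"pics/a_{n}.png",d["frame"]); pickle.dump(d,open(f"a_{n}.pkl","wb"))
    print(n,d["camera_matrix"].tolist(),np.round(d["view"],4).tolist(),[k for k in d])
E
```

```text
pics
{'time': 0.0, 'joint_pos': array([ 1.15628174e+00,  9.18593071e-02,  1.23187012e+00, -3.65177629e-05,
        1.81981686e+00, -5.67274154e-02]), 'dq': array([ 1.39261807e-03,  7.85395554e-04, -6.57925211e-04,  5.12703125e-05,
        1.40860013e-03,  1.96666228e-04]), 'joint_torque': array([-3.40447095e-04, -4.46435344e+01, -4.06461632e+01,  6.97796862e-02,
        2.90278823e-02, -1.24083244e-04]), 'ee_pos': array([0.21003454, 0.56173178, 0.22951551]), 'ee_rot': array([-2.10824128e-04,  1.77945249e-01,  9.84039905e-01, -9.53960203e-04]), 'ft_force': array([0.75818799, 0.30449792, 0.14141796]), 'moment': array([0.03268597, 0.01665006, 0.01329962]), 'finger_gap': 0.08748127765012598}
top [[390.186863195748, 0.0, 321.64489305455294], [0.0, 390.186863195748, 191.60995149288723], [0.0, 0.0, 1.0]] [[-0.0023, -1.0, -0.0056, -0.0006], [0.9829, -0.0033, 0.1841, -0.5024], [-0.1841, -0.0051, 0.9829, -0.9382], [0.0, 0.0, 0.0, 1.0]] ['frame', 'depth', 'camera_matrix', 'view']
side [[372.08708571810814, 0.0, 316.9990911255291], [0.0, 372.08708571810814, 198.54015501542222], [0.0, 0.0, 1.0]] [[0.9901, -0.1403, -0.0076, -0.4645], [0.1038, 0.6941, 0.7123, -0.0796], [-0.0947, -0.706, 0.7018, -1.0163], [0.0, 0.0, 0.0, 1.0]] ['frame', 'depth', 'camera_matrix', 'view']
wrist [[346.8754960516638, 0.0, 310.9440741694563], [0.0, 346.8754960516638, 203.34300603962214], [0.0, 0.0, 1.0]] [[0.3509, 0.9364, -0.0025, -0.6003], [-0.894, 0.3343, -0.2982, 0.0356], [-0.2784, 0.1069, 0.9545, -0.392], [0.0, 0.0, 0.0, 1.0]] ['frame', 'depth', 'camera_matrix', 'view']
```

View pics/a_top.png

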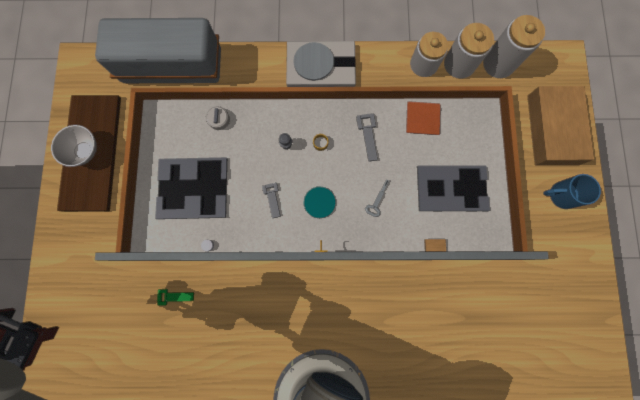

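View pics/a_side.png

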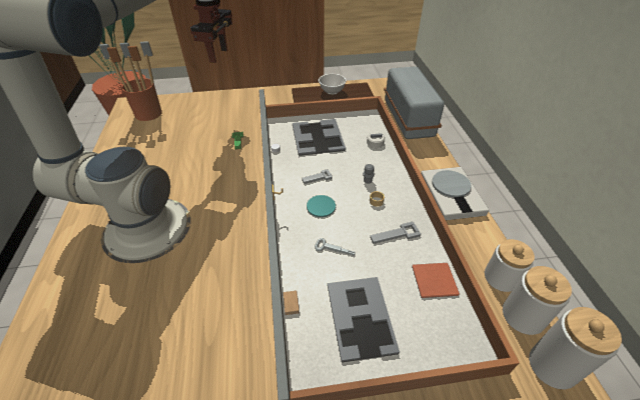

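```bash
cat > vis.py <<'E'
import cv2,numpy as np
def ortho(d,z,x0=.34,x1=.78,y0=-.5,y1=.5,ppm=800):
    """orthographic map of plane z: row 0 = x1, col 0 = y1"""
    H=int((x1-x0)*ppm);W=int((y1-y0)*ppm)
    X=x1-(np.arange(H)+.5)/ppm;Y=y1-(np.arange(W)+.5)/ppm
    XX,YY=np.meshgrid(X,Y,indexing='ij')
    P=np.stack([XX,YY,np.full_like(XX,z),np.ones_like(XX)],-1)@d["view"].T
    K=d["camera_matrix"]
    u=K[0,0]*P[...,0]/-P[...,2]+K[0,2]; v=K[1,1]*-P[...,1]/-P[...,2]+K[1,2]
    return cv2.remap(d["frame"],u.astype(np.float32),v.astype(np.float32),cv2.INTER_CUBIC)
def cloud(d):
    K=d["camera_matrix"];Z=d["depth"].astype(float)
    v,u=np.mgrid[:Z.shape[0],:Z.shape[1]]
    P=np.stack([(u-K[0,2])/K[0,0]*Z,-(v-K[1,2])/K[1,1]*Z,-Z,np.ones_like(Z)],-1)
    P=P@np.linalg.inv(d["view"]).T
    P[Z<=0]=np.nan
    return P[...,:3]
E
python3 - <<'E'
import pickle,cv2,numpy as np
from vis import *
d=pickle.load(open("a_top.pkl","rb"))
im=ortho(d,.014)
for x in np.arange(.35,.78,.05): cv2.line(im,(0,int((.78-x)*800)),(8,int((.78-x)*800)),(0,0,255),1)
for y in np.arange(-.45,.5,.05): cv2.line(im,(int((.5-y)*800),0),(int((.5-y)*800),8),(0,0,255),1)
cv2.imwrite("pics/b_ortho.png",im); print(im.shape)
P=cloud(d); z=P[...,2]
h=np.clip((z+.005)/.07*255,0,255); h=np.nan_to_num(h).astype(np.uint8)
cv2.imwrite("pics/b_h.png",cv2.applyColorMap(h,cv2.COLORMAP_JET))
E
```

```text
(352, 800, 3)
```

View pics/b_ortho.png

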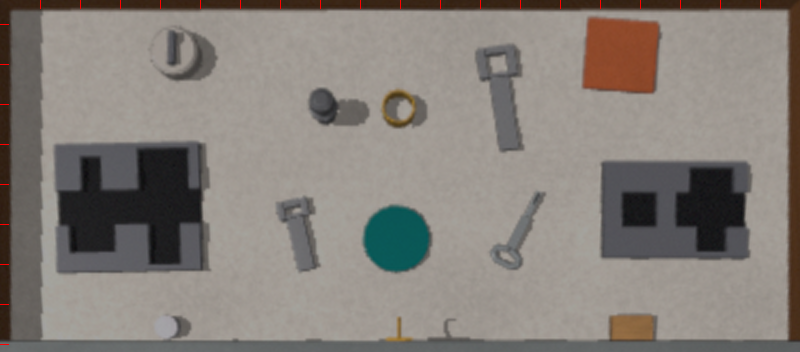

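View pics/b_h.png

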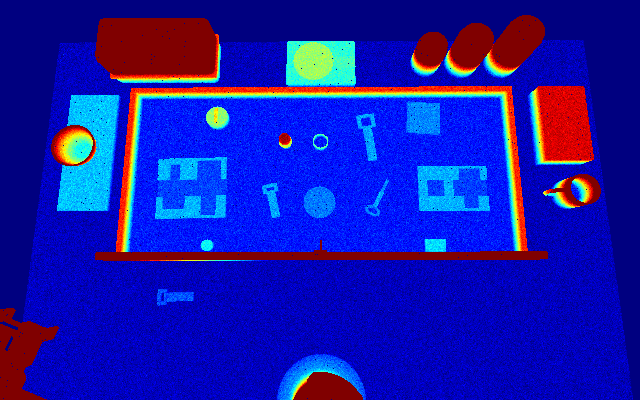

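```bash
cat > fit.py <<'E'
import cv2,numpy as np
from scipy.optimize import minimize
mm=1e-3
def rect(x0,x1,y): return np.array([[x0,-y],[x1,-y],[x1,y],[x0,y]])*mm
# outer polygons (mm) in object frame
POLY={
'long_opener':[rect(-65,27,12),rect(27,65,24)],
'short_opener':[rect(-45,22,11),rect(22,45,20)],
'large_tray':[rect(-80,80,90)],'small_tray':[rect(-60,60,90)],
}
a=np.linspace(0,2*np.pi,24,endpoint=False)
POLY['sardine_key']=[np.c_[-36+12*np.cos(a),21*np.sin(a)]*mm,rect(-24,20,6),rect(20,56,4)]
def fit(mask_mm,x1,y1,ppm,name,p0):
    """mask (filled silhouette) in ortho map; p=(x,y,yaw)"""
    m=cv2.GaussianBlur(mask_mm.astype(np.float32),(0,0),1.0)
    def rast(p):
        R=np.array([[np.cos(p[2]),-np.sin(p[2])],[np.sin(p[2]),np.cos(p[2])]])
        im=np.zeros(m.shape,np.uint8)
        for q in POLY[name]:
            w=q@R.T+p[:2]
            px=np.c_[(y1-w[:,1])*ppm-.5,(x1-w[:,0])*ppm-.5]
            cv2.fillPoly(im,[np.round(px*256).astype(np.int32)],1,shift=8)
        return im
    def cost(q):
        p=np.array([q[0]*.01,q[1]*.01,q[2]*.1])
        return float(np.abs(cv2.GaussianBlur(rast(p).astype(np.float32),(0,0),1.0)-m).sum())
    best=None
    for dy in (-.15,0,.15):
        q0=np.array([p0[0]/.01,p0[1]/.01,(p0[2]+dy)/.1])
        r=minimize(cost,q0,method='Nelder-Mead',options=dict(initial_simplex=q0+np.vstack([np.zeros(3),np.eye(3)*[.8,.8,1]]),xatol=.005,fatol=.1,maxiter=400))
        if best is None or r.fun<best.fun: best=r
    p=best.x*[.01,.01,.1]
    return p,best.fun/m.sum(),rast(p)
E
python3 - <<'E'
import pickle,cv2,numpy as np
from vis import *
from fit import *
d=pickle.load(open("a_top.pkl","rb"))
print("cam",-d["view"][:3,:3].T@d["view"][:3,3])
G={'long_opener':(.016,(.66,-.128,.1)),'short_opener':(.016,(.49,.128,.2)),'sardine_key':(.015,(.485,-.15,-.4)),
'large_tray':(.017,(.52,.34,0)),'small_tray':(.017,(.52,-.343,0))}
vis=None
for n,(z,g) in G.items():
    r=.13; x0,x1,y0,y1=g[0]-r,g[0]+r,g[1]-r,g[1]+r
    if 'tray' not in n: 
        r=.085; x0,x1,y0,y1=g[0]-r,g[0]+r,g[1]-r,g[1]+r
    im=ortho(d,z,x0,x1,y0,y1,2000)
    hsv=cv2.cvtColor(im,cv2.COLOR_BGR2HSV); 
    mk=(hsv[...,2]<135).astype(np.uint8)
    if 'tray' in n: mk=(hsv[...,2]<125).astype(np.uint8)
    nl,lab,st,ce=cv2.connectedComponentsWithStats(mk)
    # component nearest the centre & large
    c=max(range(1,nl),key=lambda i: st[i,4]-5*np.hypot(*(ce[i]-r*2000))**1.5)
    mk=(lab==c).astype(np.uint8)
    cs,_=cv2.findContours(mk,cv2.RETR_EXTERNAL,cv2.CHAIN_APPROX_NONE); mk[:]=0; cv2.drawContours(mk,cs,-1,1,-1)
    p,e,ra=fit(mk,x1,y1,2000,n,g); print(n,np.round(p,4),round(e,3))
    o=im.copy(); cc,_=cv2.findContours(ra,cv2.RETR_EXTERNAL,cv2.CHAIN_APPROX_NONE); cv2.drawContours(o,cc,-1,(0,0,255),1)
    cv2.drawContours(o,cs,-1,(0,255,0),1); o=cv2.resize(o,(260,260)); vis=o if vis is None else np.hstack([vis,o])
vis=np.vstack([vis[:,:780],np.hstack([vis[:,780:],np.zeros((260,260,3),np.uint8)])])
cv2.imwrite("pics/c_fit.png",vis)
w=pickle.load(open("a_wrist.pkl","rb"))
from bench import *
s=state(); from scipy.spatial.transform import Rotation as Ro
q=s['ee_rot']; R=Ro.from_quat([q[1],q[2],q[3],q[0]]).as_matrix()
T=np.eye(4);T[:3,:3]=R;T[:3,3]=s['ee_pos']
C=np.linalg.inv(T)@np.linalg.inv(w["view"]); print(np.round(C,3)); print(np.round(R,3))
E
```

```text
cam [ 0.32108598 -0.00705039  1.01459232]
long_opener [ 0.6555 -0.1296  0.1809] 0.183
short_opener [0.4857 0.1231 0.2403] 0.2
sardine_key [ 0.4905 -0.1509 -0.484 ] 0.241
large_tray [0.52   0.3361 0.0204] 0.043
small_tray [ 0.5172 -0.3409 -0.0017] 0.033
[[-0.001  0.954  0.298  0.082]
 [ 1.     0.     0.001  0.001]
 [ 0.001  0.298 -0.954 -0.153]
 [ 0.     0.     0.     1.   ]]
[[-0.937  0.35  -0.001]
 [ 0.35   0.937 -0.001]
 [ 0.    -0.001 -1.   ]]
```

View pics/c_fit.png

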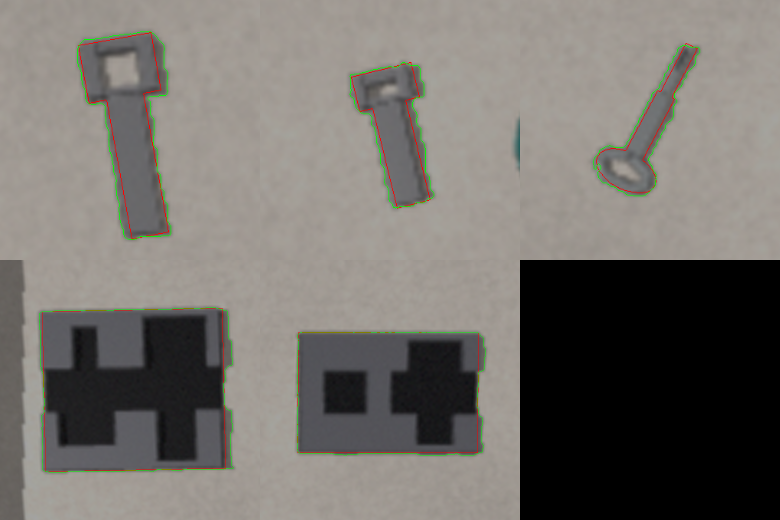

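View pics/a_wrist.png

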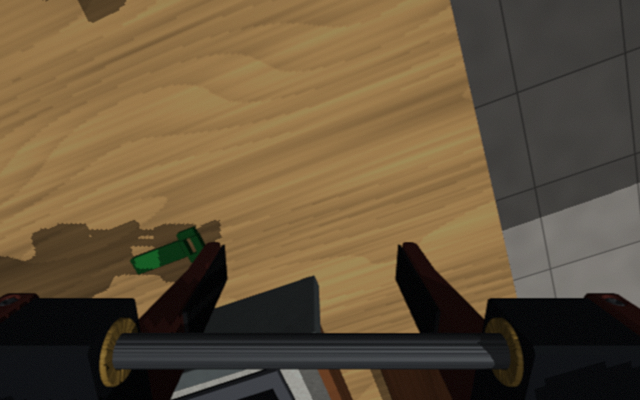

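```bash
cat > rob.py <<'E'
from bench import *
import numpy as np,cv2,pickle
from scipy.spatial.transform import Rotation as Ro
def quat(th,flip=False):
    """tool down, tool x along heading th (jaws across); flip: opposite"""
    if flip: th+=np.pi
    x=np.array([np.cos(th),np.sin(th),0]);z=np.array([0,0,-1.]);y=np.cross(z,x)
    q=Ro.from_matrix(np.c_[x,y,z]).as_quat(); return [q[3],q[0],q[1],q[2]]
def snap(name,cam="wrist"):
    d=get_image(cam); cv2.imwrite(f"pics/{name}.png",d["frame"]); pickle.dump(d,open(f"{name}.pkl","wb")); return d
E
python3 - <<'E'
from rob import *
t=[('large_tray',.52,.337,.0),('stopper',.66,.1,0.),('short_opener',.486,.123,.24),('sardine_key',.4905,-.151,-.484),('long_opener',.6555,-.13,.18),('small_tray',.517,-.341,0)]
for n,x,y,th in t: print(n,inverse_kinematics([x,y,.23],quat(th)))
for n,x,y,th in t:
    move_to([x,y,.23],quat(th)); s=state(); print(n,round(s['time'],2),np.round(s['ee_pos'],4),np.round(s['joint_pos'],2))
    snap("w_"+n)
E
```

```text
large_tray [ 5.20125085e-01  1.44622820e-01  1.17414485e+00 -4.44089210e-16
  1.82282498e+00  2.09092141e+00]
stopper [ 9.94155507e-02  2.78939078e-01  1.02120914e+00 -4.44089210e-16
  1.84144444e+00  1.67021188e+00]
short_opener [ 1.80008800e-01 -1.74545160e-01  1.49017696e+00 -4.44089210e-16
  1.82596085e+00  1.51080513e+00]
sardine_key [-3.64939579e-01 -1.42564390e-01  1.46152631e+00 -4.44089210e-16
  1.82263073e+00  1.68985675e+00]
long_opener [-2.46681348e-01  2.81051390e-01  1.01871123e+00 -4.44089210e-16
  1.84183003e+00  1.14411498e+00]
small_tray [-6.38002158e-01  1.43737812e-01  1.17511372e+00 -4.44089210e-16
  1.82274112e+00  9.32794169e-01]
large_tray 2.01 [0.5197 0.3374 0.23  ] [0.52 0.14 1.17 0.   1.82 2.09]
stopper 3.12 [0.6597 0.1014 0.2302] [0.1  0.28 1.02 0.   1.84 1.67]
short_opener 3.91 [0.4863 0.1236 0.2305] [ 0.18 -0.17  1.49 -0.    1.83  1.51]
sardine_key 5.03 [ 0.4909 -0.1504  0.2298] [-0.36 -0.14  1.46  0.    1.82  1.69]
long_opener 5.78 [ 0.6552 -0.1291  0.2298] [-0.25  0.28  1.02 -0.    1.84  1.15]
small_tray 6.83 [ 0.5174 -0.3403  0.2305] [-0.64  0.14  1.18  0.    1.82  0.93]
```

```bash
cat > wfit.py <<'E'
import pickle,cv2,numpy as np
from vis import *
from fit import *
G={'large_tray':(.017,(.52,.336,.02)),'small_tray':(.017,(.517,-.341,0)),'long_opener':(.016,(.6555,-.1296,.18)),'short_opener':(.016,(.4857,.1231,.24)),'sardine_key':(.015,(.4905,-.1509,-.484))}
def run(n,d,thr=None):
    z,g=G[n]; r=.13 if 'tray' in n else .085; x0,x1,y0,y1=g[0]-r,g[0]+r,g[1]-r,g[1]+r
    im=ortho(d,z,x0,x1,y0,y1,2000); v=cv2.cvtColor(im,cv2.COLOR_BGR2HSV)[...,2]
    if thr is None: thr,_=cv2.threshold(v[v>60] if 'tray' in n else v,0,255,cv2.THRESH_BINARY+cv2.THRESH_OTSU)
    mk=(v<thr).astype(np.uint8); nl,lab,st,ce=cv2.connectedComponentsWithStats(mk)
    c=max(range(1,nl),key=lambda i: st[i,4]-5*np.hypot(*(ce[i]-r*2000))**1.5)
    mk=(lab==c).astype(np.uint8)
    cs,_=cv2.findContours(mk,cv2.RETR_EXTERNAL,cv2.CHAIN_APPROX_NONE); mk[:]=0; cv2.drawContours(mk,cs,-1,1,-1)
    p,e,ra=fit(mk,x1,y1,2000,n,g)
    o=im.copy(); cc,_=cv2.findContours(ra,cv2.RETR_EXTERNAL,cv2.CHAIN_APPROX_NONE); cv2.drawContours(o,cc,-1,(0,0,255),1)
    cv2.drawContours(o,cs,-1,(0,255,0),1)
    return p,e,thr,cv2.resize(o,(260,260))
E
python3 - <<'E'
from wfit import *
vs=[]
for n in G:
    d=pickle.load(open(f"w_{n}.pkl","rb")); p,e,t,o=run(n,d); vs.append(o); print(n,np.round(p,4),round(e,3),t)
vs.append(cv2.resize(pickle.load(open("w_stopper.pkl","rb"))["frame"],(260,260)))
cv2.imwrite("pics/d.png",np.vstack([np.hstack(vs[:3]),np.hstack(vs[3:])]))
E
```

```text
large_tray [0.5205 0.3392 0.0172] 0.025 151.0
small_tray [ 0.5177 -0.344  -0.0012] 0.02 130.0
long_opener [ 0.6577 -0.1291  0.1429] 0.141 106.0
short_opener [0.4869 0.1253 0.2105] 0.16 131.0
sardine_key [ 0.4917 -0.1512 -0.5034] 0.229 126.0
```

View pics/d.png

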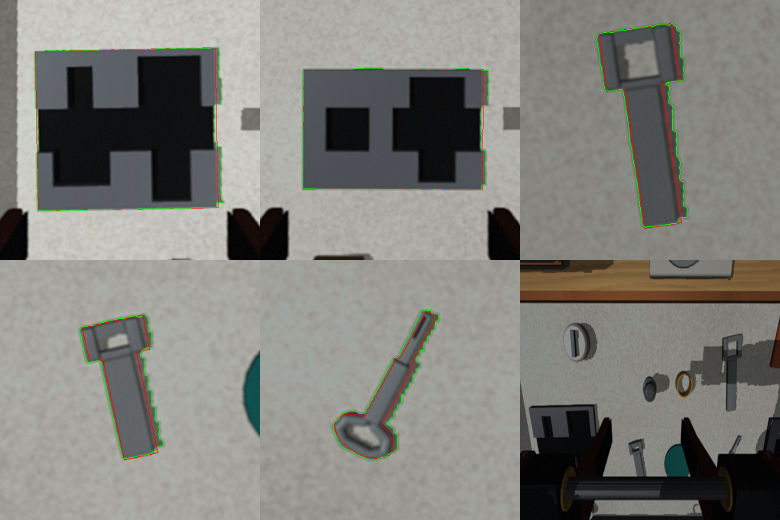

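View pics/w_stopper.png

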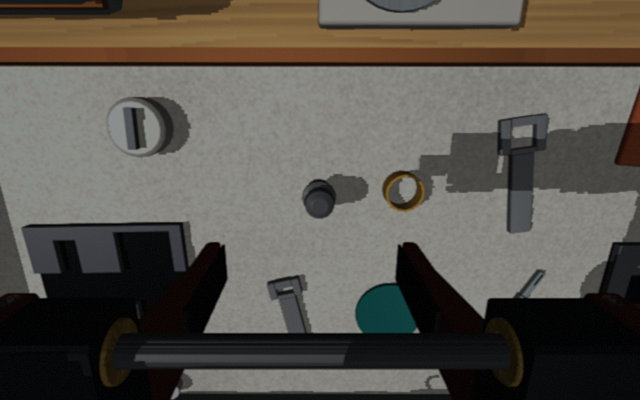

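View pics/w_large_tray.png

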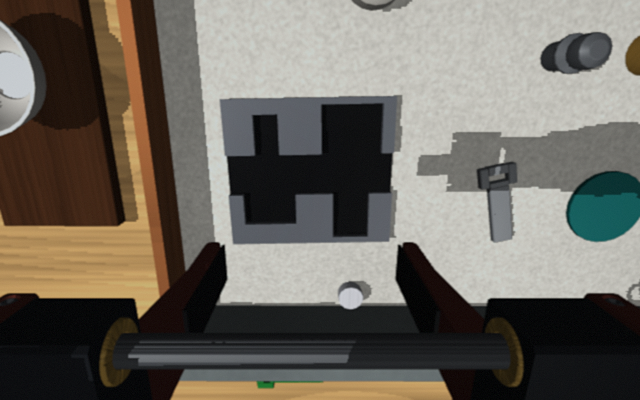

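```bash
python3 - <<'E'
from vis import *
import pickle
for nm in ("w_stopper","w_large_tray","a_top"):
    d=pickle.load(open(nm+".pkl","rb")); P=cloud(d)
    m=(np.abs(P[...,0]-.66)<.035)&(np.abs(P[...,1]-.098)<.035)&(P[...,2]>.038)
    q=P[m]; print(nm,len(q),q.max(0),np.median(q,0),(q.min(0)+q.max(0))/2)
    # sphere fit radius ~15.5 (knob) via least squares
    from scipy.optimize import least_squares
    f=lambda p: np.hypot(np.hypot(q[:,0]-p[0],q[:,1]-p[1]),(q[:,2]-p[2]))-p[3]
    r=least_squares(f,[.66,.098,.05,.0155],loss='soft_l1',f_scale=.001); print(r.x.round(4),np.abs(r.fun).mean())
d=pickle.load(open("w_stopper.pkl","rb"))
im=ortho(d,.051,.61,.71,.05,.15,4000)
for i in range(0,400,40): cv2.line(im,(i,0),(i,399),(0,0,255) if i==200 else (0,120,0),1); cv2.line(im,(0,i),(399,i),(0,0,255) if i==200 else (0,120,0),1)
cv2.imwrite("pics/e.png",im)
E
```

```text
w_stopper 12066 [0.68963943 0.13299803 0.32163032] [0.68655509 0.09756543 0.31857407] [0.6573916  0.09799917 0.18010118]
[ 1.0187165e+03 -1.3910000e-01 -1.7214170e+02  1.0325345e+03] 0.002021285930039491
w_large_tray 1384 [0.65454698 0.11073576 0.06604248] [0.63883469 0.10132312 0.06121852] [0.6397783  0.0958162  0.05204878]
[0.6393 0.0946 0.0502 0.0158] 0.0008211085483785899
a_top 115 [0.65314347 0.10714294 0.06660658] [0.63711622 0.09340131 0.06146016] [0.63914574 0.09313444 0.05236384]
[0.6407 0.0941 0.05   0.0158] 0.0012193600605163327
```

View pics/e.png

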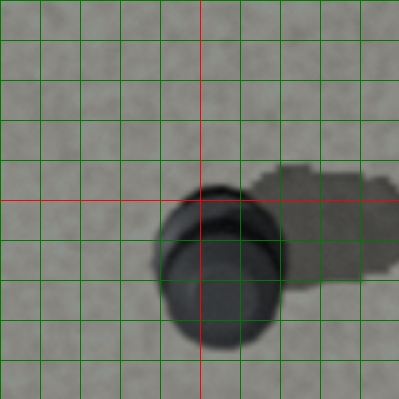

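```bash
cat > dfit.py <<'E'
from wfit import *
def drun(n,d,G=G,lo=.0112,hi=.03,ppm=1000):
    z,g=G[n]; r=.13 if 'tray' in n else .085; x1,y1=g[0]+r,g[1]+r
    P=cloud(d).reshape(-1,3); q=P[(P[:,2]<hi)&(np.abs(P[:,0]-g[0])<r)&(np.abs(P[:,1]-g[1])<r)]
    N=int(2*r*ppm); A=np.zeros((N,N),np.float32);B=A.copy()
    iy=np.clip(((y1-q[:,1])*ppm).astype(int),0,N-1);ix=np.clip(((x1-q[:,0])*ppm).astype(int),0,N-1)
    np.add.at(A,(ix,iy),q[:,2]);np.add.at(B,(ix,iy),1)
    s=.8;A=cv2.GaussianBlur(A,(0,0),s)/np.maximum(cv2.GaussianBlur(B,(0,0),s),1e-6)
    mk=(A>lo).astype(np.uint8); nl,lab,st,ce=cv2.connectedComponentsWithStats(mk)
    c=max(range(1,nl),key=lambda i: st[i,4]-3*np.hypot(*(ce[i]-r*ppm))); mk=(lab==c).astype(np.uint8)
    if 'tray' in n: mk=cv2.morphologyEx(cv2.copyMakeBorder(mk,70,70,70,70,cv2.BORDER_CONSTANT),cv2.MORPH_CLOSE,np.ones((61,61),np.uint8))[70:-70,70:-70]
    cs,_=cv2.findContours(mk,cv2.RETR_EXTERNAL,cv2.CHAIN_APPROX_NONE); mk[:]=0; cv2.drawContours(mk,cs,-1,1,-1)
    p,e,ra=fit(mk,x1,y1,ppm,n,g)
    o=np.repeat((np.clip((A)/.02,0,1)*255).astype(np.uint8)[...,None],3,2); cc,_=cv2.findContours(ra,cv2.RETR_EXTERNAL,cv2.CHAIN_APPROX_NONE); cv2.drawContours(o,cc,-1,(0,0,255),1)
    return p,e,cv2.resize(o,(260,260))
E
python3 - <<'E'
from dfit import *
vs=[]
for n in G:
    d=pickle.load(open(f"w_{n}.pkl","rb")); p,e,o=drun(n,d); vs.append(o); print(n,np.round(p,4),round(e,3))
cv2.imwrite("pics/f.png",np.vstack([np.hstack(vs[:3]),np.hstack(vs[3:]+[vs[0]*0])]))
E
```

```text
large_tray [0.4984 0.3466 0.2009] 1.602
small_tray [ 0.5157 -0.3428 -0.0093] 0.025
long_opener [ 0.6559 -0.1274  0.1431] 0.034
short_opener [0.4851 0.1274 0.211 ] 0.043
sardine_key [ 0.4903 -0.1484 -0.4755] 0.071
```

View pics/f.png

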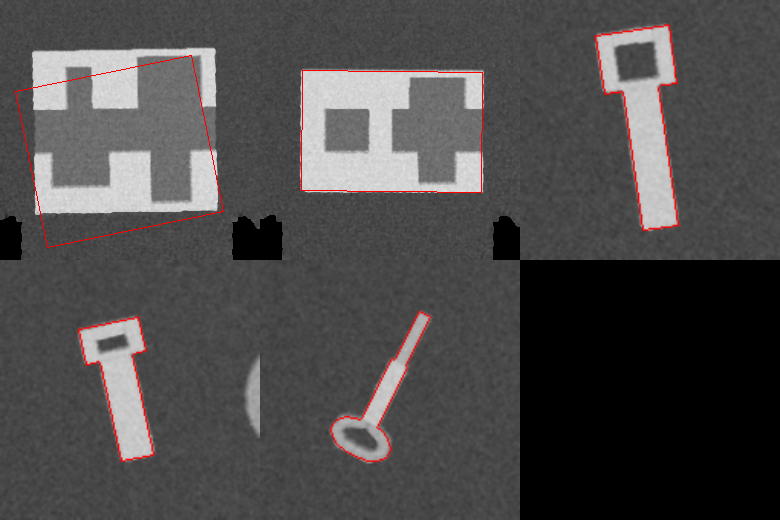

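```bash
python3 - <<'E'
s=open('dfit.py').read()
s=s.replace("mk=(lab==c).astype(np.uint8)\n","mk=(lab==c).astype(np.uint8) if 'tray' not in n else np.isin(lab,[i for i in range(1,nl) if st[i,4]>400 and np.hypot(*(ce[i]-r*ppm))<80]).astype(np.uint8)\n",1)
open('dfit.py','w').write(s)
E
python3 - <<'E'
from dfit import *
A={'large_tray':['large_tray'],'small_tray':['small_tray'],'long_opener':['long_opener','stopper'],'short_opener':['short_opener','large_tray'],'sardine_key':['sardine_key']}
for n in G:
  for f in ["w_"+a for a in A[n]]+["a_top","a_side"]:
    d=pickle.load(open(f"{f}.pkl","rb")); p,e,o=drun(n,d,ppm=1000 if f[0]=='w' else 500); print(n,f,np.round(p,4),round(e,3))
E
```

```text
large_tray w_large_tray [0.519  0.3406 0.0309] 0.02
large_tray a_top [0.5236 0.3406 0.0243] 0.019
large_tray a_side [0.519  0.3383 0.0207] 0.076
small_tray w_small_tray [ 0.5157 -0.3428 -0.0093] 0.025
small_tray a_top [ 0.518  -0.3465 -0.0008] 0.012
small_tray a_side [ 0.517 -0.341  0.   ] 0.018
long_opener w_long_opener [ 0.6559 -0.1274  0.1431] 0.034
long_opener w_stopper [ 0.6564 -0.1283  0.1479] 0.03
long_opener a_top [ 0.6588 -0.1275  0.1388] 0.091
long_opener a_side [ 0.6554 -0.1259  0.1452] 0.055
short_opener w_short_opener [0.4851 0.1274 0.211 ] 0.043
short_opener w_large_tray [0.4849 0.1265 0.2236] 0.035
short_opener a_top [0.4876 0.1278 0.2411] 0.113
short_opener a_side [0.4833 0.1287 0.2376] 0.112
sardine_key w_sardine_key [ 0.4903 -0.1484 -0.4755] 0.071
sardine_key a_top [ 0.4923 -0.1488 -0.4965] 0.272
sardine_key a_side [ 0.4885 -0.1477 -0.4834] 0.118
```

```bash
cat >> rob.py <<'E'
def st(msg=""):
    s=state(); print(msg,round(s['time'],2),np.round(s['ee_pos'],4),'F',np.round(s['ft_force'],1),'gap',round(s['finger_gap'],4)); return s
TR={'large':np.array([.5200,.3397,.022]),'small':np.array([.517,-.3432,-.002])}
def slot(t,x,y):
    p=TR[t];c,s=np.cos(p[2]),np.sin(p[2]); return p[0]+c*x-s*y,p[1]+s*x+c*y,p[2]
def pick(x,y,th,z,up=.12):
    move_to([x,y,max(z+.06,.1)],quat(th)); move_l([x,y,z+.012],.2); move_l([x,y,z],.05)
    st('at'); close(); st('closed'); move_l([x,y,up],.2); return st('up')
def over(t,px,py,z=.12,dx=0,dy=0):
    x,y,th=slot(t,px,py); move_to([x+dx,y+dy,z],quat(th)); st('over')
E
python3 - <<'E'
from rob import *
pick(.6565,-.1275,.145,.017)
over('large',0,-.045,.10)
snap('g1'); 
E
```

```text
at 8.88 [ 0.6565 -0.1274  0.017 ] F [0.3 1.2 0.5] gap 0.0879
closed 9.88 [ 0.6565 -0.1276  0.017 ] F [-0.2  0.2  0.1] gap 0.0234
up 10.55 [ 0.656  -0.1274  0.1186] F [-0.3  0.6 -1.8] gap 0.0235
over 12.18 [0.5216 0.2939 0.0999] F [-0.7 -0.5 -1.1] gap 0.0242
```

View pics/g1.png

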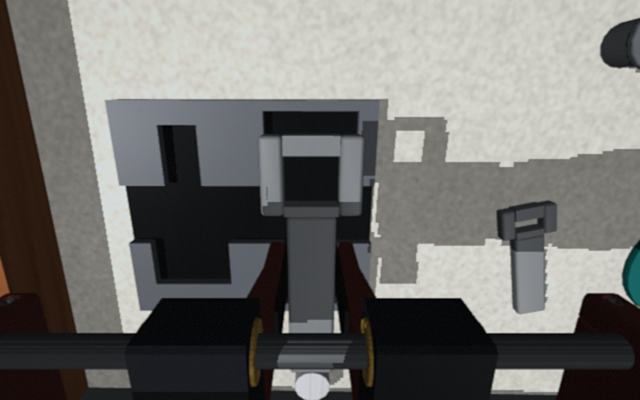

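```bash
cat > inhand.py <<'E'
from vis import *
import pickle
def inhand(d,tcp,th,lo=-.006,hi=.004,xr=(.015,.1)):
    P=cloud(d).reshape(-1,3); P=P[~np.isnan(P[:,0])]
    q=P-tcp; c,s=np.cos(th),np.sin(th); q=np.c_[c*q[:,0]+s*q[:,1],-s*q[:,0]+c*q[:,1],q[:,2]]
    m=(q[:,2]>lo)&(q[:,2]<hi)&(q[:,0]>xr[0])&(q[:,0]<xr[1])&(abs(q[:,1])<.04); q=q[m]
    print(len(q),'x',np.percentile(q[:,0],[.3,99.7]).round(4),'y',np.percentile(q[:,1],[.3,99.7]).round(4),'z',np.percentile(q[:,2],[5,50,95]).round(4)); return q
E
python3 - <<'E'
from inhand import *
q=inhand(pickle.load(open('g1.pkl','rb')),np.array([.5216,.2939,.0999]),.022)
# yaw: handle strip midline
E
```

```text
6936 x [0.0152 0.0654] y [-0.0224  0.0251] z [-0.0032 -0.0015 -0.0004]
```

```bash
cat >> rob.py <<'E'
def lower(t,px,py,zs,dx=0,dy=0,dth=0,lim=12):
    x,y,th=slot(t,px,py)
    for z in zs:
        move_l([x+dx,y+dy,z],.15 if z>.03 else .04,quat(th+dth)); s=st('low')
        if s['ft_force'][2]>lim or abs(s['ee_pos'][2]-z)>.003: print('STOP');return False
    return True
E
python3 - <<'E'
from rob import *
ok=lower('large',0,-.045,[.031,.0265,.0235,.0205])
snap('g2')
E
```

```text
low 12.84 [0.5214 0.2946 0.0316] F [ 0.7  0.4 -1.5] gap 0.0235
low 13.1 [0.5214 0.2949 0.0273] F [ 0.4  0.7 -0.2] gap 0.0239
low 13.35 [0.5209 0.2947 0.0234] F [ 0.7  0.5 -0.9] gap 0.0238
low 13.6 [0.5208 0.2947 0.0202] F [-0.3  0.5 -0.7] gap 0.0237
```

View pics/g2.png

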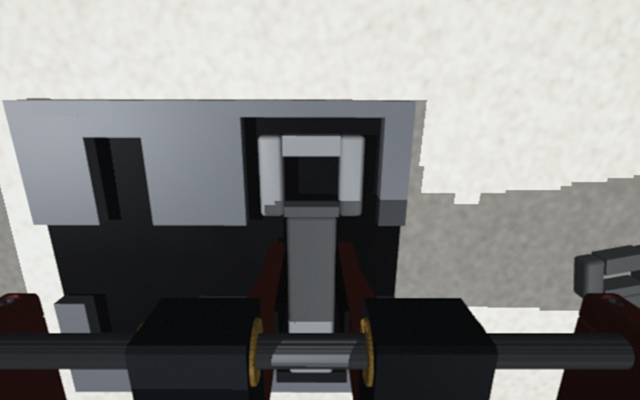

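```bash
python3 - <<'E'
from rob import *
s=st(); gripper_open(); st('open'); p=s['ee_pos'].copy(); p[2]=.14; move_l(p,.2)
snap('h1')
pick(.4855,.1272,.22,.0195)
over('small',0,-.045,.10); snap('h2'); 
from inhand import *
s=state(); inhand(pickle.load(open('h2.pkl','rb')),s['ee_pos'],TR['small'][2])
E
```

```text
13.65 [0.5209 0.2946 0.0203] F [ 0.3 -0.3 -0.7] gap 0.0237
open 14.73 [0.521  0.2947 0.0205] F [0.1 0.1 0.6] gap 0.0875
at 17.15 [0.4855 0.1272 0.0196] F [-0.4  0.1 -0.7] gap 0.0876
closed 18.18 [0.4855 0.1272 0.0195] F [-0.  -1.1  0.6] gap 0.0215
up 18.83 [0.4851 0.1271 0.1188] F [-0.4  0.  -0.6] gap 0.0214
over 20.71 [ 0.5176 -0.3871  0.1002] F [-0.1  0.8 -0.7] gap 0.0217
3635 x [0.0152 0.0452] y [-0.0183  0.0211] z [-0.0053 -0.0041 -0.0031]
```

```bash
python3 -c "
import cv2,numpy as np
cv2.imwrite('pics/h12.png',np.hstack([cv2.resize(cv2.imread('pics/h%d.png'%i),(400,250)) for i in (1,2)]))"
```

```text
(no output)
```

View pics/h12.png

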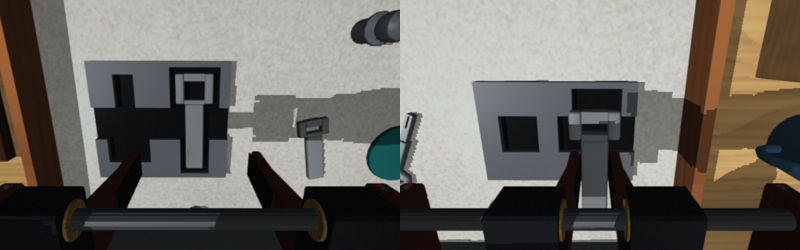

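```bash
python3 - <<'E'
from rob import *
ok=lower('small',0,-.045,[.034,.030,.0262])
snap('i1')
E
```

```text
low 21.35 [ 0.5173 -0.3881  0.0346] F [ 0.1 -0.  -0.4] gap 0.0213
low 21.6 [ 0.5173 -0.3885  0.031 ] F [ 0.2  0.  -0.4] gap 0.0213
low 21.85 [ 0.5168 -0.3881  0.0259] F [ 0.  -1.1 -1.4] gap 0.0213
```

View pics/i1.png

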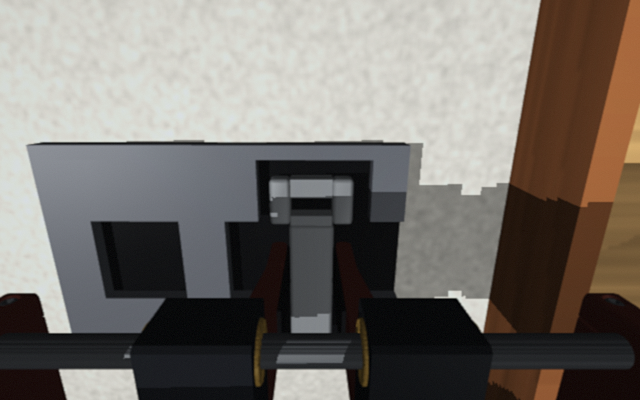

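```bash
python3 - <<'E'
from rob import *
gripper_open(); s=st('open'); p=s['ee_pos'].copy(); p[2]=.14; move_l(p,.2); snap('j1')
move_to([.6395,.0945,.14],quat(0.)); move_l([.6395,.0945,.045],.12); st('at'); snap('j2'); close(); st('closed'); move_l([.6395,.0945,.14],.2); st('up')
over('small',0,.045,.12); snap('j3')
import cv2
cv2.imwrite('pics/j.png',np.vstack([np.hstack([cv2.resize(cv2.imread('pics/j%d.png'%i),(400,250)) for i in k]) for k in ((1,2),(3,3))]))
E
```

```text
open 23.01 [ 0.5169 -0.3882  0.0262] F [0.4 0.6 0.7] gap 0.0878
at 26.52 [0.6401 0.0945 0.0461] F [-0.7 -0.5 -0.1] gap 0.0877
closed 27.52 [0.6395 0.0944 0.0449] F [ 0.1 -0.2 -1.3] gap 0.0295
up 28.14 [0.6391 0.0945 0.1388] F [ 0.4 -0.1 -2.5] gap 0.0296
over 29.67 [ 0.5177 -0.2973  0.1199] F [-0.2 -1.1 -1.8] gap 0.0295
```

View pics/j.png

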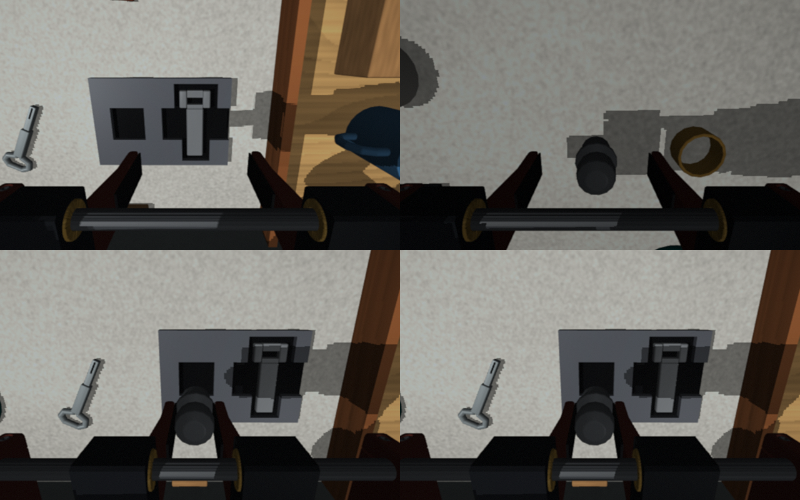

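```bash
python3 - <<'E'
from rob import *
ok=lower('small',0,.045,[.07,.060,.054,.0505,.0485])
snap('k1')
E
```

```text
low 30.2 [ 0.5172 -0.2977  0.0699] F [-0.5  0.1 -0.6] gap 0.029
low 30.45 [ 0.5171 -0.2982  0.0602] F [-0.4 -0.8 -0.9] gap 0.0296
low 30.7 [ 0.5169 -0.2981  0.0537] F [-0.  -0.3 -0.8] gap 0.0293
low 30.95 [ 0.517  -0.2981  0.0502] F [ 0.  -0.5 -1.1] gap 0.0294
low 31.2 [ 0.517  -0.2982  0.0484] F [ 0.8 -0.2 -0.9] gap 0.0291
```

View pics/k1.png

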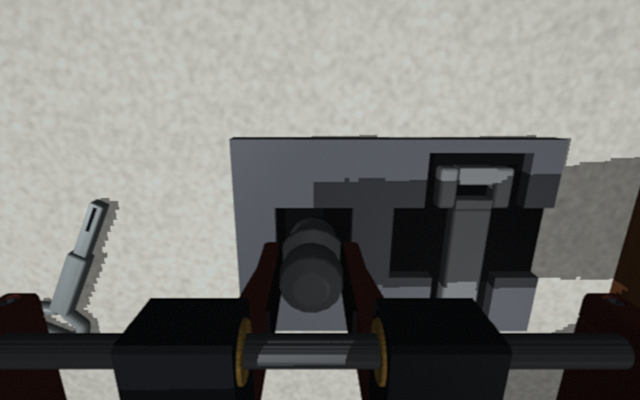

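```bash
python3 - <<'E'
from rob import *
gripper_open(); s=st('open'); p=s['ee_pos'].copy(); p[2]=.16; move_l(p,.15); snap('l1')
pick(.4905,-.1487,-.48,.017)
over('large',0,.045,.10); s=state(); snap('l2')
from inhand import *
inhand(pickle.load(open('l2.pkl','rb')),s['ee_pos'],TR['large'][2],lo=-.008)
import cv2
cv2.imwrite('pics/l.png',np.hstack([cv2.resize(cv2.imread('pics/l%d.png'%i),(400,250)) for i in (1,2)]))
E
```

```text
open 32.26 [ 0.5171 -0.2982  0.0485] F [0.8 0.1 0.1] gap 0.0879
at 34.81 [ 0.4905 -0.1487  0.0171] F [ 0.5 -0.   0.2] gap 0.0878
closed 35.96 [ 0.4905 -0.1487  0.017 ] F [-0.   0.2  0.2] gap 0.0114
up 36.62 [ 0.4901 -0.1485  0.1188] F [ 0.2  0.4 -1.4] gap 0.0118
over 38.56 [0.5197 0.3836 0.1002] F [-0.3  0.4 -1.1] gap 0.0116
1575 x [0.0151 0.0566] y [-0.0042  0.007 ] z [-0.0046 -0.0033 -0.0012]
```

View pics/l.png

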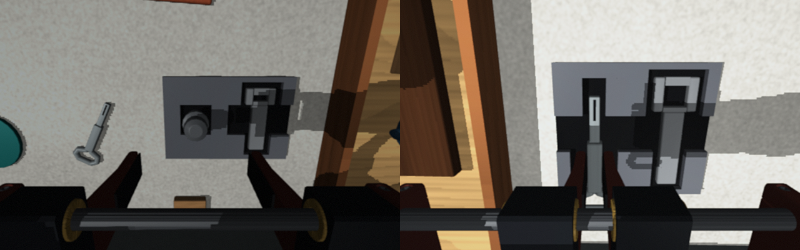

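```bash
python3 - <<'E'
from rob import *
ok=lower('large',0,.045,[.031,.0265,.0235,.0205])
snap('m1')
E
```

```text
low 39.22 [0.5194 0.3846 0.0316] F [-0.8 -0.5  0.1] gap 0.0115
low 39.48 [0.5194 0.3849 0.0273] F [-0.2 -0.4 -0. ] gap 0.0116
low 39.73 [0.5189 0.3846 0.0234] F [-0.2  0.7 -0.8] gap 0.0114
low 39.98 [0.5189 0.3846 0.0203] F [-0.4 -1.  -1. ] gap 0.0114
```

View pics/m1.png

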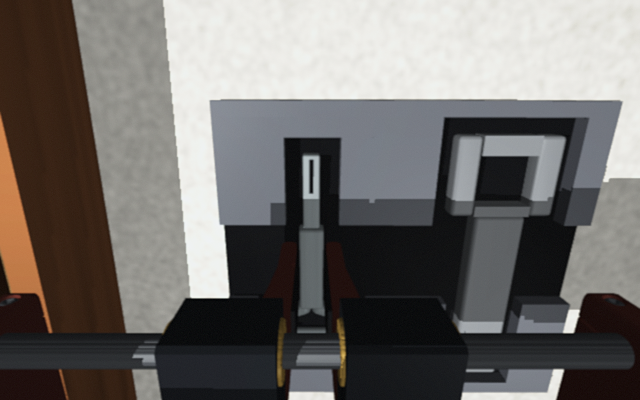

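```bash
python3 - <<'E'
from rob import *
gripper_open(); s=st('open'); p=s['ee_pos'].copy(); p[2]=.16; move_l(p,.15)
move_to([.505,.34,.23],quat(0.)); hold(.3); snap('n1'); move_to([.505,-.343,.23],quat(0.)); hold(.3); snap('n2'); st()
snap('n3','top')
import cv2
cv2.imwrite('pics/n.png',np.vstack([np.hstack([cv2.resize(cv2.imread('pics/n%d.png'%i),(400,250)) for i in k]) for k in ((1,2),(3,3))]))
from vis import *
for f,t in (('n1','large'),('n2','small')):
    d=pickle.load(open(f+'.pkl','rb')); P=cloud(d).reshape(-1,3); T=TR[t]; c,s_=np.cos(T[2]),np.sin(T[2])
    q=P-[T[0],T[1],.006]; q=np.c_[c*q[:,0]+s_*q[:,1],-s_*q[:,0]+c*q[:,1],q[:,2]]
    def box(l,x0,x1,y0,y1):
        m=(q[:,0]>x0)&(q[:,0]<x1)&(q[:,1]>y0)&(q[:,1]<y1); z=q[m,2]; print(t,l,m.sum(),'z med',np.round(np.nanmedian(z),4))
    box('tray top',*( (.045,.07,-.012,.02) if t=='large' else (-.05,.05,.003,.02)))
    if t=='large':
        box('open handle near',-.055,-.03,-.05,-.04);box('open handle far',.0,.022,-.05,-.04); box('key hub',-.015,.015,.042,.048); box('key shank',.035,.05,.043,.047);box('trough',-.015,.015,-.015,.015)
    else:
        box('open near',-.035,-.02,-.05,-.04);box('open far',.0,.018,-.05,-.04); box('stop top',-.006,.006,.04,.05);box('trough',-.015,.015,-.028,-.01)
E
```

```text
open 41.26 [0.519  0.3847 0.0205] F [-0.8  0.9 -0.5] gap 0.0876
 45.9 [ 0.5052 -0.3428  0.23  ] F [ 0.8 -0.3 -0.1] gap 0.0879
large tray top 809 z med 0.0106
large open handle near 194 z med 0.0126
large open handle far 6095 z med 0.3131
large key hub 5252 z med 0.3016
large key shank 60 z med 0.0106
large trough 5593 z med 0.3102
small tray top 4191 z med 0.3109
small open near 335 z med 0.2458
small open far 4115 z med 0.3143
small stop top 2615 z med 0.2719
small trough 1742 z med 0.313
```

View pics/n.png

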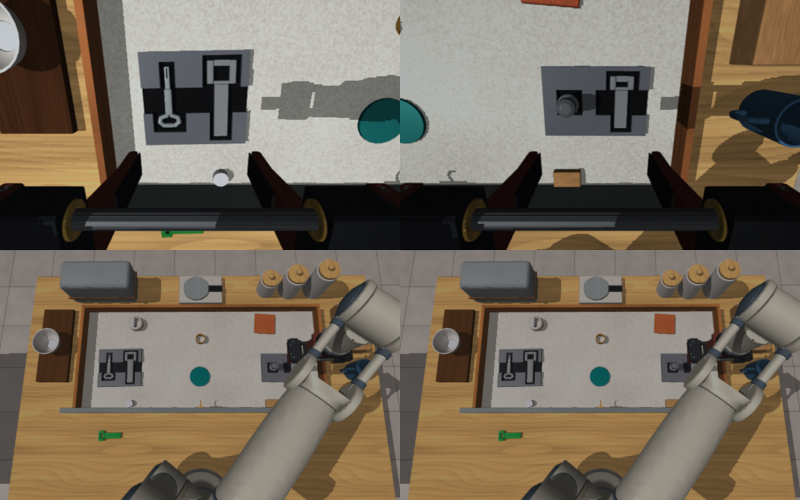

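View pics/n1.png

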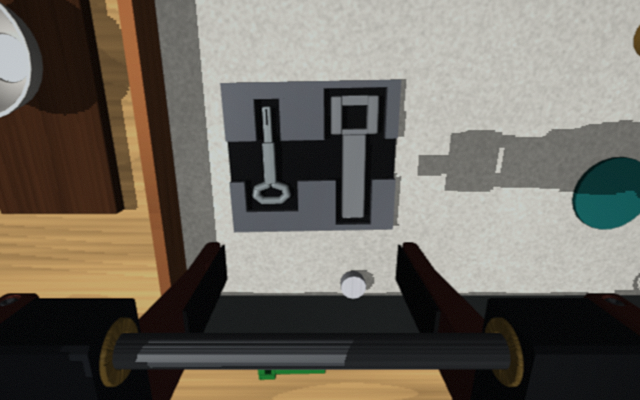

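View pics/n2.png

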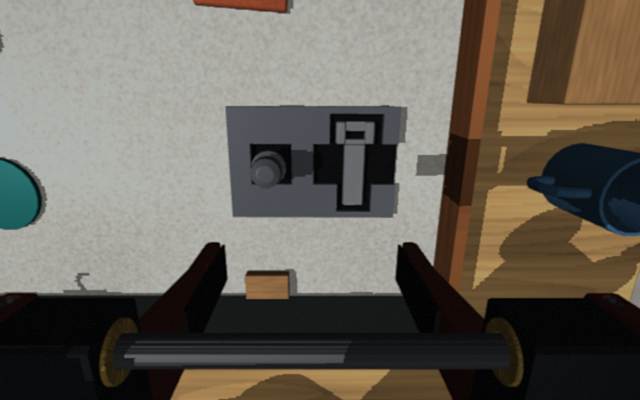

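```bash
python3 - <<'E'
from vis import *
import pickle
TR={'large':np.array([.5200,.3397,.022]),'small':np.array([.517,-.3432,-.002])}
for f,t in (('n1','large'),('n2','small')):
    d=pickle.load(open(f+'.pkl','rb')); P=cloud(d).reshape(-1,3); P=P[P[:,2]<.1]; T=TR[t]; c,s_=np.cos(T[2]),np.sin(T[2])
    q=P-[T[0],T[1],.006]; q=np.c_[c*q[:,0]+s_*q[:,1],-s_*q[:,0]+c*q[:,1],q[:,2]]
    def box(l,x0,x1,y0,y1):
        m=(q[:,0]>x0)&(q[:,0]<x1)&(q[:,1]>y0)&(q[:,1]<y1); print(t,l,m.sum(),'z med',np.round(np.nanmedian(q[m,2]),4))
    box('tray top',*((.045,.07,-.012,.02) if t=='large' else (-.05,.05,.003,.02)))
    if t=='large':
        box('op near',-.055,-.03,-.05,-.04);box('op far',.0,.022,-.05,-.04); box('hub',-.015,.015,.042,.048); box('shank',.035,.05,.043,.047);box('trough',-.015,.015,-.015,.015)
    else:
        box('op near',-.035,-.02,-.05,-.04);box('op far',.0,.018,-.05,-.04);box('trough',-.015,.015,-.028,-.01)
        m=(abs(q[:,0])<.03)&(abs(q[:,1]-.045)<.03)&(q[:,2]>.036); k=q[m]
        from scipy.optimize import least_squares
        r=least_squares(lambda p:np.linalg.norm(k-p[:3],axis=1)-p[3],[0,.045,.048,.0155],loss='soft_l1',f_scale=.001); print('knob',r.x.round(4),'top',np.percentile(k[:,2],98).round(4))
    m=(q[:,2]>.0118)&(q[:,2]<.02)&(abs(q[:,1]+.045)<.03)&(abs(q[:,0])<.075); print('opener extents',np.percentile(q[m],[.5,99.5],axis=0).round(4)[:,:2].tolist())
E
```

```text
large tray top 809 z med 0.0106
large op near 194 z med 0.0126
large op far 193 z med 0.0128
large hub 156 z med 0.0127
large shank 60 z med 0.0106
large trough 747 z med 0.0027
opener extents [[-0.067, -0.0696], [0.0732, -0.0184]]
small tray top 1446 z med 0.0107
small op near 118 z med 0.0128
small op far 157 z med 0.0128
small trough 448 z med 0.0027
knob [-0.0002  0.0457  0.045   0.0173] top 0.0616
opener extents [[-0.0545, -0.0731], [0.0576, -0.0189]]
```

```bash
python3 - <<'E'
from bench import *
job_done(); print(state()['time'])
E
```

```text
the job is handed in; nothing more can be done
the job is handed in; nothing more can be done
```

I put all four tools in their pockets and handed the job in at about 46 s. The long opener and sardine key are in the larger tray at left, and the short opener and stopper are in the smaller tray at right.

- **Seating heights:** Depth measured after release, above each tray's origin, agrees with fully seated:

| Point | Measured | Fully seated |
|---|---|---|
| Long opener handle, both ends | 12.6 and 12.8 mm | 13 mm |
| Short opener handle, both ends | 12.8 mm | 13 mm |
| Key hub | 12.7 mm | 13 mm |
| Key shank | 10.6 mm | 11 mm |
| Stopper top | 61.6 mm | 61 mm |

- **Position:** The stopper's knob is centred about 1 mm from its place. The last wrist pictures show the openers with their heads to the far side and the key with its bow to the near side. All are inside their pockets and roughly parallel to the tray.
- **Forces:** No force reading taken during the lowering was above about 1.5 N.
- **Bystanders:** I gripped none of them. The last pictures show them apparently where they started, but I did not measure this.
- **Checks that disagreed:**
  - The cameras differed by 2 to 5 mm on the tray and tool positions, so I used blended values.
  - One automatic fit of the larger tray failed and was redone.
  - A first depth check picked up the gripper and had to be filtered.
  - My last check of the openers' extents picked up tray edges, so it says nothing about their exact x and y.

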